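# Let a raised plant down on a ratchet stand

### The arm

A 6-joint arm with a two-finger parallel gripper is mounted at the origin on the work surface. World frame = base frame: x ahead of the robot, y to its left, z up, the work surface at z = 0. Lengths are in mm, angles in rad, forces in N, time in s.
With the tool pointing down it reaches from about 225 to 875 mm from the base axis. Payload 3.4 kg.
Tool frame: the origin (TCP) lies midway between the tips of the shut fingers; the grasp point (between the pads) lies 19 mm behind it (manip.grasp_offset is the distance from the TCP to the grasp point, in mm); z points along the fingers, y is the direction in which the jaws open and shut (so a half turn about z gives the same grasp; the last joint's range is limited). The gripper opens to 85 mm and grips with 20 to 120 N. Pads are 22 mm wide; open, the fingers measure 114 mm over their backs; the gripper's body (76 mm by 85 mm) begins 54 mm behind the grasp point. The pads swing forward as they close: fully open they stand 13 mm farther back than shut.
Start: joints at [0.994, 0.276, 1.505, -0, 1.361, -0.121], TCP at [253.125, 516.324, 231.328] pointing down, gripper open.
Joint ranges: [-2.89, 2.89], [-0.75, 2.08], [0.22, 2.7], [-1.18, 4.32], [0.11, 2.71], [-2.7, 2.7]. Speed limits (rad/s): [2.57, 2.57, 3.14, 3.14, 3.14, 3.14].

### API

Orientations are given as a 3x3 rotation matrix whose columns are the frame's x, y, z axes.
In Python, from plant import manip gives the robot as it stands.
- The arm moves only by the tool step_arm, never from a script. Its argument "increments" is one flat list of numbers, 6 for each row, row after row: the shift along the tool's x, y, z each as a share of 75 mm, from -1 to 1, then the turn, a rotation vector about the tool's x, y, z each as a share of 360 degrees, from -1 to 1. In form: [dx, dy, dz, wx, wy, wz, dx, dy, dz, wx, wy, wz, ...]. A call has 1 to 20 rows; each row shifts and turns the commanded pose from where the row before left it, along the tool's axes as they then stand; what a row does not reach is not made up. A row lasts 1/10 s, in which the tool goes at most 50 mm and 8.59 degrees, less where a joint would pass 70% of its speed; a pose out of reach is approached as far as the arm can. A call with a number of a shift or a turn outside -1 to 1 is refused whole. A call with a gripper value outside its range is refused whole. "grip" is the opening, from -1 (shut) to 1 (fully open), so that 0 is half open, set as the call begins (left out, the last holds). The fingers move at their own pace and stop on an object; "grip_force" is the grip in N (left out, the last holds). Time passes only in rows, so rows that do not move let the fingers close. It gives the time, the measured TCP pose, the force and the opening at its end, in the units of the state.
- manip.state(): the state, without advancing time (a new reading comes with each control period).
- manip.camera(name): name is "side" or "top" or "wrist"; returns a dict with "image" (420x560x3 uint8, red, green, blue), "intrinsics" (3x3 intrinsics, pixels), "R" (3x3) and "t" (3): a world point X has camera coordinates R X + t; the wrist camera has in their place "mount" (4x4, takes a point from camera to tool coordinates, whose origin is the TCP and whose axes are the flange's). Camera axes: x right, y down, z forward; pixel columns grow to the right and rows downward; lengths in mm; the calibration is good to about 2 mm. The wrist camera is an equidistant fisheye: a pixel r from the principal point sees the ray r / f radians off the axis. A picture is of the moment at which its call begins: read the wrist's pose just before it. There is no depth.
- manip.hand_in(): hands the job in, once; it reports no verdict.
The state is a dict: "t": time; "q": joint angles; "qd": joint speeds; "tau": joint torques, N m; "tool_pos": TCP position; "eef_rot": TCP orientation; "force": force on the tool from outside, world axes, zero at the start; "ft_torque": the same for the moment, N m; "gripper_width": opening from 0.0 (shut) to 1.0 (fully open).
Only numpy, scipy, OpenCV 4.12 (cv2) and the standard library are available. Lean on these libraries where they do the work, as an engineer would, in place of code of your own. Each camera call takes 0.05 s, during which the arm holds its last target.

### The job

The potted succulent stands raised on the ratchet stand. Take the release rod from its wooden rest, put its tip between the cheek plates under the foot of the pawl's lifting screw and lift the pawl gently, never forcing it against its stop, and hold it clear while the plant sinks all the way down by itself; then let the pawl drop back and lay the rod on its rest again. Keep the gripper off the stand and its plant, and leave everything else where it is.

Things in the scene. Friction and masses are not known exactly. Their poses are not given: they have to be found in the camera images.
- lift: Ratchet stand under the plant, fixed: grey base plate 170 x 150 x 10 mm, square housing 46 mm wide up to z = 122 mm, and in front two steel cheek plates with the pawl between them. Origin: on the column's axis, underside of the base. x points from the front (pawl, cheek plates, at -x) back through the column, y across, z up. The yaw varies.
- slot_mouth (a point): Middle of the open front end of the slot between the cheek plates (x = -76, y = 0, z = 74 mm in the stand's frame). The plates are 22 mm apart inside, 3 mm thick, run along x from -22 to -76 mm and stand from z = 58 to 96 mm at this end. The slot is open in front, above and below; a level rod at this height enters along the stand's x and passes under the screw's foot however it is set.
- pawl_tail (a point): Top of the pawl's tail at its outer end, where the lifting screw passes through (x = -68, z = 102.5 mm in the stand's frame at rest). The pawl turns about its pivot at x = -20, z = 100 mm. Lifting the tail swings its nose out of the rack: clear when the tail's end is up 9.5 mm, rigid stop at 10.7 mm. So the lift that works is a matter of 1 to 2 mm, best felt as the firm stop.
- foot_middle (a point): Fixed point on the stand (x = -68, y = 0, z = 86.5 mm), 8 mm inside the slot's mouth: here, at rest, is the underside of the foot of the pawl's lifting screw when set to the middle; it is set up to 5 mm higher or lower. The foot is a round bar 6 mm thick, 18 mm long across the slot, below the tail. It takes 4 to 7 N to lift the loaded pawl, 2 to 4 N once clear, then comes the stop; 8 N is plenty.
- column (a joint): Height of the toothed column with saddle and plant above its lowest position, in m: 0 = all the way down, collar resting on the housing; it starts on the fourth tooth, at about 0.047. It is oil-damped: with the pawl held clear it sinks by itself at about 8 to 20 mm/s.
- saddle (a point): Centre of the saddle plate (100 mm across) on which the pot stands; 138 mm above the table when all the way down. The terracotta pot (110 mm wide, 80 mm high, with the succulent some 45 mm more) is clamped to it.
- rod: The release rod, 170 mm long, 90 g: a flat-sided wooden handle 100 long, 16 wide and 22 mm high, and a plain round steel rod 8 mm thick that stands 70 mm out of it. Origin: on the rod's axis, at the front end of the handle. x points along the rod to its tip, z up; the handle runs from x = -100 to 0 mm. Best gripped firmly at x = -25 mm, with the fingers on either side of the handle.
- rod_tip (a point): The rounded tip of the steel rod, 70 mm ahead of the rod's origin.
- rest: The wooden rest of the rod, fixed: a base 170 x 60 x 8 mm with two forked posts that carry the handle's rear end (x = -85 mm, fork 24 mm wide at its floor) and the steel (x = +30 mm, fork 17 mm wide at its floor); the prongs flare outward and end about 7 mm above the rod's axis. Origin: at the underside, below the place of the rod's origin. x points along the lying rod to its tip.
- rest_seat (a point): Where the rod's origin lies when it rests in both forks: 50 mm above the table. The rest's x axis then runs along the rod.
- pot_a: Empty terracotta pot, 108 mm wide, 88 mm high; origin at its underside. Bystander.
- pot_b: A like empty terracotta pot; origin at its underside. Bystander.
- mortar: Empty white ceramic mortar-shaped bowl, 112 mm wide, 78 mm high; origin at its underside. Bystander.
- jars: Tower of three stacked clear plastic jars, 70 mm wide, 133 mm high; origin at its underside. Bystander.
- gauge: Steel bead gauge, a flat plate 110 x 42 x 5 mm with six graded holes; origin at its underside. Bystander.
- scoop: Orange scoop, blade 75 x 47 mm at +x, handle 85 mm long at -x, 28 mm high; origin between them at the underside. Bystander.
Mind the look-alikes: they are no part of the job. Of the things that look like the rod, the smaller one is meant.

How it is judged (in metres and radians):
On the way, in this order (a step that is already met when the one before it is completed fails the run):
1. the rod holds the pawl lifted clear of the rack (z of pawl_tail in the frame of lift above 0.1115 m and contact force between rod and lift above 0.5 N), for 0.2 s.
2. the plant has sunk all the way down (value of joint column below 0.003 m), for 0.2 s.
At the end, for the whole second after the job is handed in: the plant is all the way down (column within 3 mm of its lowest position), the pawl has sprung back (its tail within 2 mm of rest), and the rod lies still in both forks of its rest, its origin within 20 mm sideways and 6 mm in height of its seat and along the rest within 0.12 rad (value of joint column below 0.003 m and z of pawl_tail in the frame of lift below 0.1045 m and horizontal distance between rod and rest_seat below 0.02 m and z of rod in the frame of rest_seat between -0.006 and 0.006 m and angle between the x axis of rod and the x axis of rest, either way round below 0.12 rad and linear speed of rod below 0.02 m/s); the robot touches nothing.
It fails at once if the rod presses on the stand or its pawl with more than 12 N (contact force between rod and lift above 12 N).
It fails at once if the gripper or arm touches the stand or its plant (over 1 N) (contact force between any of the fingers, the arm and lift above 1 N).
It fails at once if a bystander is moved more than 20 mm (distance of any of pot_a, pot_b, mortar, jars, gauge, scoop from where it was at the start of the episode above 0.02 m).
It also fails if it takes over 67 s, if anything falls off the work surface, if the arm or the gripper's body presses on something with over 40 N, if the wrist force passes 120 N, or if a joint passes its speed limit or range.

## Working session

There is one attempt and no reset: what is moved stays moved. The work goes in short steps, Python scripts to look and compute and a tool call to move; the robot and the scene stay as the last step left them, time stands still between calls to the robot, and variables do not carry over. Pictures are saved under pics/ and viewed, and the job is handed in when it is done.

Besides the shell and the picture viewer there is one more tool, called after "Request:" by a JSON object that holds its "op" and its "data". step_arm: Moves the arm, as the interface text tells. Its arguments: {"type":"object","properties":{"increments":{"type":"array"},"grip":{"type":"number"},"grip_force":{"type":"number"}},"required":["increments"]}

```bash
ls; mkdir -p pics
python3 - <<'E'
from plant import manip
import cv2,numpy as np,pickle
s=manip.state(); print({k:np.round(v,3).tolist() for k,v in s.items()})
d={}
for n in ["side","top","wrist"]:
    c=manip.camera(n); d[n]=c
    cv2.imwrite(f"pics/{n}0.png",c["image"][:,:,::-1])
    print(n,{k:np.round(v,3).tolist() for k,v in c.items() if k!="image"})
pickle.dump((s,d),open("v0.pkl","wb"))
E
```

```text
pics
{'t': 0.0, 'q': [0.994, 0.277, 1.506, -0.0, 1.361, -0.121], 'qd': [0.001, 0.001, -0.001, 0.0, 0.001, 0.001], 'tau': [-0.001, -41.677, -24.581, -0.001, 0.011, 0.0], 'tool_pos': [252.799, 515.811, 230.404], 'eef_rot': [[-0.898, 0.44, -0.001], [0.44, 0.898, -0.002], [0.0, -0.002, -1.0]], 'force': [0.703, 0.654, -0.535], 'ft_torque': [0.008, -0.01, -0.055], 'gripper_width': 1.002}
side {'intrinsics': [[378.922, 0.0, 280.749], [0.0, 378.922, 208.825], [0.0, 0.0, 1.0]], 'R': [[0.993, -0.117, -0.004], [-0.09, -0.738, -0.669], [0.075, 0.664, -0.744]], 't': [-509.619, 134.984, 1119.814]}
top {'intrinsics': [[442.883, 0.0, 280.491], [0.0, 442.883, 204.222], [0.0, 0.0, 1.0]], 'R': [[0.017, -1.0, 0.021], [-0.987, -0.02, -0.162], [0.162, -0.018, -0.987]], 't': [-17.594, 521.276, 1281.172]}
wrist {'intrinsics': [[325.192, 0.0, 283.648], [0.0, 325.192, 211.701], [0.0, 0.0, 1.0]], 'mount': [[-0.001, -0.958, -0.286, 72.569], [1.0, -0.001, -0.001, -0.581], [0.001, -0.286, 0.958, -142.722], [0.0, 0.0, 0.0, 1.0]]}
```

View pics/side0.png

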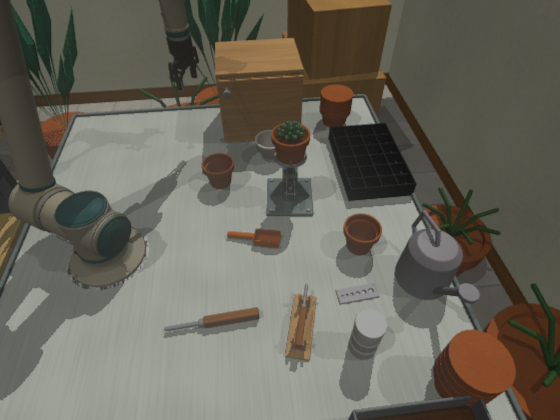

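View pics/top0.png

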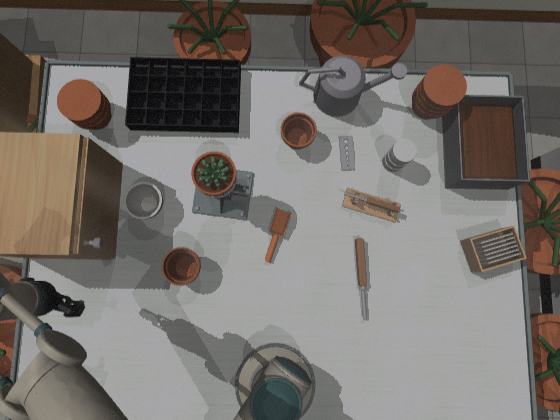

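View pics/wrist0.png

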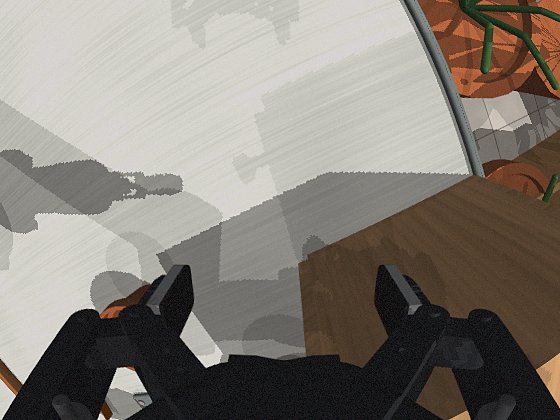

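```bash
cat > h.py <<'E'
import numpy as np,cv2,pickle
def proj(c,X):
    X=np.atleast_2d(X); p=X@np.array(c["R"]).T+c["t"]; q=p@np.array(c["intrinsics"]).T
    return q[:,:2]/q[:,2:]
def ray(c,uv):
    K=np.array(c["intrinsics"]);d=np.linalg.solve(K,[uv[0],uv[1],1.]);R=np.array(c["R"])
    return -R.T@c["t"],R.T@d
def atz(c,uv,z):
    o,d=ray(c,uv);return o+d*(z-o[2])/d[2]
def tri(c1,u1,c2,u2):
    o1,d1=ray(c1,u1);o2,d2=ray(c2,u2)
    s=np.linalg.lstsq(np.c_[d1,-d2],o2-o1,rcond=None)[0]
    a=o1+s[0]*d1;b=o2+s[1]*d2
    return (a+b)/2,np.linalg.norm(a-b)
def crop(im,x0,y0,w,h,k,fn):
    a=cv2.resize(im[y0:y0+h,x0:x0+w,::-1],None,fx=k,fy=k,interpolation=cv2.INTER_CUBIC)
    for i in range(0,w,10):
        cv2.putText(a,str(x0+i),(i*k,8),0,.3,(255,0,255),1) if i%20==0 else 0
        cv2.line(a,(i*k,8),(i*k,14),(255,0,255),1)
    for i in range(0,h,10):
        cv2.putText(a,str(y0+i),(0,i*k+4),0,.3,(255,0,255),1)
        cv2.line(a,(22,i*k),(28,i*k),(255,0,255),1)
    cv2.imwrite(fn,a)
def wproj(c,pos,R,X):
    M=np.linalg.inv(np.array(c["mount"])); X=np.atleast_2d(X)
    T=(X-pos)@R; p=T@M[:3,:3].T+M[:3,3]
    th=np.arctan2(np.hypot(p[:,0],p[:,1]),p[:,2]); ph=np.arctan2(p[:,1],p[:,0])
    K=c["intrinsics"]; return np.c_[K[0][2]+K[0][0]*th*np.cos(ph),K[1][2]+K[0][0]*th*np.sin(ph)]
def wray(c,pos,R,uv):
    K=c["intrinsics"];a=(uv[0]-K[0][2])/K[0][0];b=(uv[1]-K[1][2])/K[0][0];th=np.hypot(a,b)
    d=np.array([np.sin(th)*a/th,np.sin(th)*b/th,np.cos(th)]);M=np.array(c["mount"])
    return pos+R@M[:3,3],R@(M[:3,:3]@d)
E
python3 - <<'E'
from h import *
s,d=pickle.load(open("v0.pkl","rb"))
crop(d["top"]["image"],180,140,90,80,8,"pics/t_stand.png")
crop(d["top"]["image"],330,170,90,60,8,"pics/t_rod.png")
crop(d["side"]["image"],240,120,90,100,6,"pics/s_stand.png")
crop(d["side"]["image"],270,270,70,100,6,"pics/s_rod.png")
E
```

```text
(no output)
```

View pics/t_stand.png

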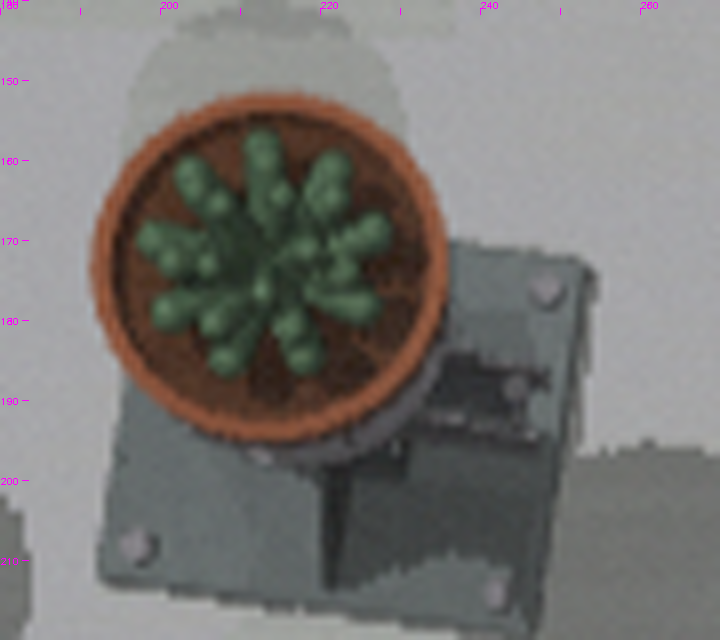

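View pics/t_rod.png

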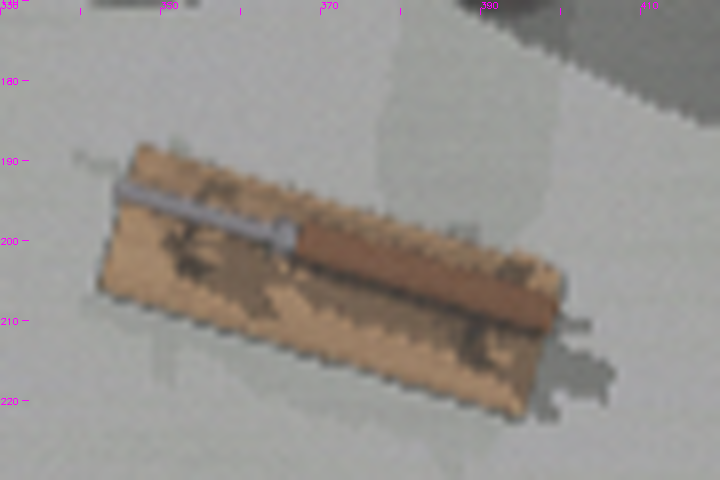

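View pics/s_stand.png

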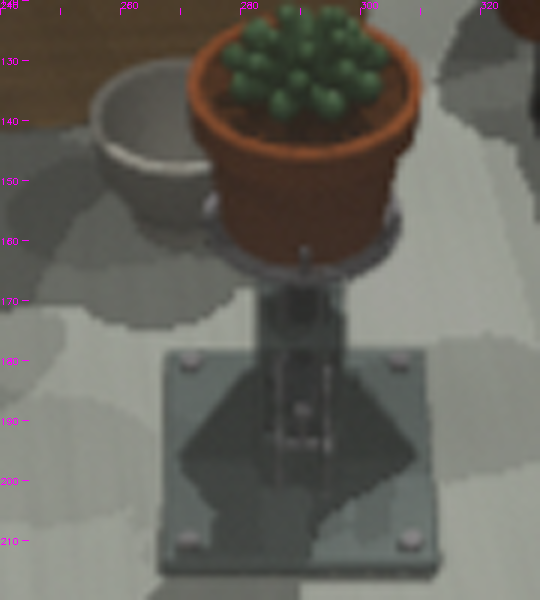

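View pics/s_rod.png

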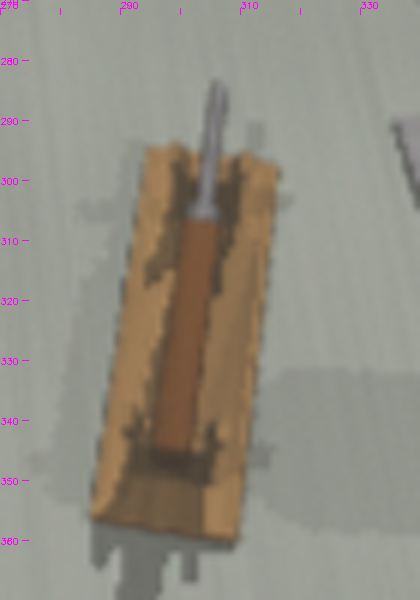

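```bash
cat > fit0.py <<'E'
from h import *
from scipy.optimize import least_squares
s,d=pickle.load(open("v0.pkl","rb"));T,S=d["top"],d["side"]
for a,b,n in [((344.8,193.7),(306.8,284),"tip"),((366.5,200),(303.7,306),"front"),((399.5,208),(299,346),"rear(top)")]:
    print(n,tri(T,a,S,b))
for uv in [(347.5,188),(342.5,206.5),(400,203),(395.5,222)]: print("rest top",atz(T,uv,8))
for uv in [(294,295),(315.5,297.5),(285.5,356.5),(309,360)]: print("rest side",atz(S,uv,8))
for uv in [(254,172.5),(246.5,220),(192.5,213)]: print("base top",atz(T,uv,10))
for uv in [(267.5,178.5),(310.5,178.5),(313,213.5),(266.5,214)]: print("base side",atz(S,uv,10))
print("pot",atz(T,(213.3,173),265), tri(T,(213.3,173),S,(291,134)))
print("screw",tri(T,(244,188.5),S,(290,188)))
for n,uv,z in [("pot_b?",(298,128),88),("pot_a",(182,264),88),("scoop",(281,220),15),("mortar",(145,200),78),("jars",(402,150),133),("gauge",(347,153),5)]: print(n,atz(T,uv,z))
E
python3 fit0.py
```

```text
tip (array([ 557.1175973 , -199.14008495,   52.3465296 ]), np.float64(2.738626680027905))
front (array([ 538.50768614, -262.86595388,   57.38556519]), np.float64(2.850618325501472))
rear(top) (array([ 514.13467851, -361.01056755,   57.26476201]), np.float64(1.7442375562509371))
rest top [ 582.38755743 -215.03375601    8.        ]
rest top [ 524.04079443 -199.17992525    8.        ]
rest top [ 538.6255421  -377.28467774    8.        ]
rest top [ 479.25466042 -361.8323631     8.        ]
rest side [ 525.195753   -202.33487542    8.        ]
rest side [ 581.24256136 -216.60551861    8.        ]
rest side [ 481.82648757 -363.0084973     8.        ]
rest side [ 536.39654733 -377.904615      8.        ]
base top [624.72952296  75.38919136  10.        ]
base top [476.14488169  94.19334496  10.        ]
base top [494.33828434 258.80544714  10.        ]
base side [496.98366052 256.34011254  10.        ]
base side [645.6032354  238.12324144  10.        ]
base side [626.09298659  77.24649463  10.        ]
base side [478.36813572  93.10076171  10.        ]
pot [560.61773716 165.6205481  265.        ] (array([562.46012256, 166.24922318, 260.8517712 ]), np.float64(1.695634564944343))
screw (array([553.14998799,  97.88759169, 113.21387503]), np.float64(0.26994802034981086))
pot_b? [744.6441213  -55.05309971  88.        ]
pot_a [338.16495328 266.89020203  88.        ]
scoop [477.58217365 -10.63715925  15.        ]
mortar [520.02457038 385.23283016  78.        ]
jars [ 670.70865365 -350.52188464  133.        ]
gauge [ 695.23408385 -214.80462154    5.        ]
```

Request:
{"op": "step_arm", "data": {"increments": [-0.1, -0.1, -0.2, 0, 0, 0, -0.3, -0.3, -0.2, 0, 0, 0, -0.3, -0.3, -0.2, 0, 0, 0, -0.3, -0.3, -0.2, 0, 0, 0, -0.3, -0.3, -0.2, 0, 0, 0, -0.3, -0.3, -0.2, 0, 0, 0, -0.3, -0.3, -0.2, 0, 0, 0, -0.3, -0.3, -0.2, 0, 0, 0, -0.3, -0.3, 0, 0, 0, 0, -0.3, -0.3, 0, 0, 0, 0, -0.3, -0.3, 0, 0, 0, 0], "grip": 0}}

```text
t: 1.25
tool_pos: [359.5, 203.4, 352.6]
eef_rot: [[-0.898, 0.44, 0.002], [0.44, 0.898, 0.0], [-0.002, 0.001, -1.0]]
force: [1.4, 0.4, -0.5]
gripper_width: 0.498
```

Request:
{"op": "step_arm", "data": {"increments": [0, 0, 0, 0, 0, 0.02, 0, 0, 0, 0, 0, 0.02, 0, 0, 0, 0, 0, 0.02, 0, 0, 0, 0, 0, 0.02, 0, 0, 0, 0, 0, 0.02, 0, 0, 0, 0, 0, 0.02, 0, 0, 0, 0, 0, 0.02, 0, 0, 0, 0, 0, 0.02, 0, 0, 0, 0, 0, 0.02, 0, 0, 0, 0, 0, 0.02, 0, 0, 0, 0, 0, 0.02, 0, 0, 0, 0, 0.0175, 0, 0, 0, 0, 0, 0.0175, 0, 0, 0, 0, 0, 0.0175, 0, 0, 0, 0, 0, 0.0175, 0]}}

```text
t: 2.75
tool_pos: [359.2, 205.0, 352.9]
eef_rot: [[0.236, 0.965, 0.117], [0.872, -0.263, 0.414], [0.43, 0.004, -0.903]]
force: [-0.5, -0.7, -1.3]
gripper_width: 0.501
```

```bash
cat >> h.py <<'E'
from scipy.spatial.transform import Rotation as Ro
def pose(yaw,tilt):  # tool x ~ forward f, z down tilted toward f
    f=np.array([np.cos(yaw),np.sin(yaw),0]);u=np.array([0,0,1.])
    z=-u*np.cos(tilt)+f*np.sin(tilt); x=f*np.cos(tilt)+u*np.sin(tilt)
    return np.c_[x,np.cross(z,x),z]
def delta(s,pos,R):
    A=Ro.from_matrix(np.array(s["eef_rot"])).as_matrix()
    d=A.T@(np.array(pos)-s["tool_pos"])/75; w=Ro.from_matrix(A.T@R).as_rotvec()/(2*np.pi)
    print("shift(75mm units)",np.round(d,3),"turn(360)",np.round(w,4), "mm",np.round(d*75,1))
E
cat > p.py <<'E'
from h import *
import sys
from plant import manip
s=manip.state()
gx,gy,gz,yaw,tilt=map(float,sys.argv[1:6]) # grasp point, deg
R=pose(np.radians(yaw),np.radians(tilt))
print("pos",np.round(s["tool_pos"],1),"q",np.round(s["q"],2),"t",s["t"],"F",np.round(s["force"],1),"w",s["gripper_width"])
delta(s,np.array([gx,gy,gz])+19*R[:,2],R)
E
python3 p.py 533 -290 150 75 25
```

```text
pos [359.2 205.  352.9] q [-0.05 -0.17  1.77  0.44  1.44  0.18] t 2.75 F [-0.5 -0.7 -1.3] w 0.5007682522093981
shift(75mm units) [-6.37   3.96   0.237] turn(360) [ 0.0009 -0.0012 -0.0004] mm [-477.8  297.    17.8]
```

Request:
{"op": "step_arm", "data": {"increments": [-0.1, 0.06, 0, 0, 0, 0, -0.25, 0.16, 0, 0, 0, 0, -0.4, 0.25, 0, 0, 0, 0, -0.4, 0.25, 0, 0, 0, 0, -0.4, 0.25, 0, 0, 0, 0, -0.4, 0.25, 0, 0, 0, 0, -0.4, 0.25, 0, 0, 0, 0, -0.4, 0.25, 0, 0, 0, 0, -0.4, 0.25, 0, 0, 0, 0, -0.4, 0.25, 0, 0, 0, 0, -0.4, 0.25, 0, 0, 0, 0, -0.4, 0.25, 0, 0, 0, 0, -0.4, 0.25, 0, 0, 0, 0, -0.4, 0.25, 0, 0, 0, 0, -0.4, 0.25, 0, 0, 0, 0, -0.4, 0.25, 0, 0, 0, 0, -0.3, 0.18, 0.1, 0, 0, 0, -0.12, 0.06, 0.1, 0, 0, 0, 0, 0, 0, 0, 0, 0]}}

```text
t: 4.65
tool_pos: [533.3, -283.8, 132.5]
eef_rot: [[0.24, 0.965, 0.109], [0.872, -0.263, 0.412], [0.427, -0.004, -0.904]]
force: [0.0, -0.4, -0.2]
gripper_width: 0.503
```

```bash
python3 p.py 533 -290 51 75 25
python3 - <<'E'
from h import *
from plant import manip
s=manip.state();c=manip.camera("wrist");pickle.dump((s,c),open("w1.pkl","wb"))
cv2.imwrite("pics/w1.png",c["image"][:,:,::-1])
f=np.array([np.cos(1.309),np.sin(1.309),0]);o=np.array([539.5,-265.7,50])
print(wproj(c,np.array(s["tool_pos"]),np.array(s["eef_rot"]),[o,o+70*f,o-100*f,o-25*f]))
E
```

```text
pos [ 533.3 -283.8  132.5] q [-0.83  0.49  1.51  0.37  1.4  -0.67] t 4.65 F [ 0.  -0.4 -0.2] w 0.5031256761046223
shift(75mm units) [-0.537  0.023  1.201] turn(360) [-0.0002 -0.0007 -0.001 ] mm [-40.3   1.7  90.1]
[[285.59769894 240.72157973]
 [284.97136742 151.17196935]
 [286.34468644 370.35065401]
 [285.80897602 274.19973277]]
```

View pics/w1.png

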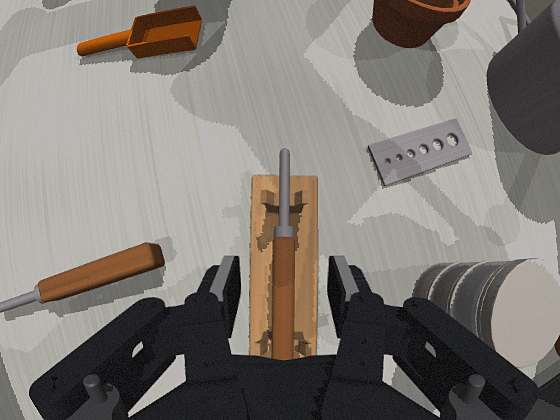

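Request:
{"op": "step_arm", "data": {"increments": [-0.18, 0.01, 0, 0, 0, 0, -0.18, 0.01, 0, 0, 0, 0, -0.18, 0, 0, 0, 0, 0, 0, 0, 0.2, 0, 0, 0, 0, 0, 0.3, 0, 0, 0, 0, 0, 0.3, 0, 0, 0, 0, 0, 0.2, 0, 0, 0, 0, 0, 0.1, 0, 0, 0, 0, 0, 0.1, 0, 0, 0, 0, 0, 0, 0, 0, 0, 0, 0, 0, 0, 0, 0]}}

```text
t: 5.8
tool_pos: [535.7, -283.4, 36.0]
eef_rot: [[0.239, 0.964, 0.113], [0.873, -0.264, 0.41], [0.425, 0.001, -0.905]]
force: [0.7, -0.6, -0.2]
gripper_width: 0.503
```

```bash
python3 p.py 533 -290 51 75 25
python3 - <<'E'
from h import *
from plant import manip
s=manip.state();c=manip.camera("wrist");pickle.dump((s,c),open("w2.pkl","wb"))
cv2.imwrite("pics/w2.png",c["image"][:,:,::-1])
E
```

```text
pos [ 535.7 -283.4   36. ] q [-0.82  0.58  1.61  0.4   1.21 -0.75] t 5.8 F [ 0.7 -0.6 -0.2] w 0.5025023066818577
shift(75mm units) [-0.001 -0.011  0.033] turn(360) [ 0.0005 -0.0005 -0.0008] mm [-0.1 -0.9  2.4]
```

View pics/w2.png

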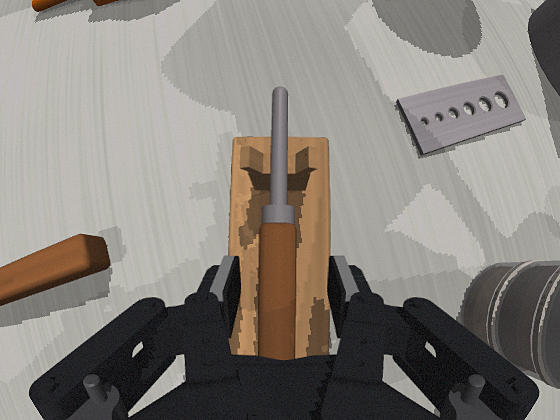

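Request:
{"op": "step_arm", "data": {"increments": [0, -0.03, 0.03, 0, 0, 0, 0, 0, 0, 0, 0, 0]}}

```text
t: 6.05
tool_pos: [533.2, -281.2, 33.8]
eef_rot: [[0.239, 0.964, 0.112], [0.873, -0.264, 0.411], [0.426, -0.0, -0.905]]
force: [-0.4, 0.9, -0.0]
gripper_width: 0.497
```

Request:
{"op": "step_arm", "data": {"increments": [0, 0, 0, 0, 0, 0, 0, 0, 0, 0, 0, 0, 0, 0, 0, 0, 0, 0, 0, 0, 0, 0, 0, 0, 0, 0, 0, 0, 0, 0, 0, 0, 0, 0, 0, 0, 0, 0, 0, 0, 0, 0, 0, 0, 0, 0, 0, 0], "grip": -1, "grip_force": 110}}

```text
t: 6.85
tool_pos: [533.5, -281.4, 33.9]
eef_rot: [[0.239, 0.964, 0.113], [0.873, -0.264, 0.41], [0.426, 0.0, -0.905]]
force: [-2.2, -1.3, 5.7]
gripper_width: 0.167
```

```bash
python3 p.py 533 -290 51 75 25
python3 - <<'E'
from h import *
from plant import manip
s=manip.state();c=manip.camera("wrist");pickle.dump((s,c),open("w3.pkl","wb"))
cv2.imwrite("pics/w3.png",c["image"][:,:,::-1])
E
```

```text
pos [ 533.5 -281.4   33.9] q [-0.83  0.58  1.62  0.4   1.21 -0.75] t 6.85 F [-2.2 -1.3  5.7] w 0.16658539201566902
shift(75mm units) [-0.006  0.023 -0.   ] turn(360) [ 0.0004 -0.0005 -0.0008] mm [-0.4  1.7 -0. ]
```

View pics/w3.png

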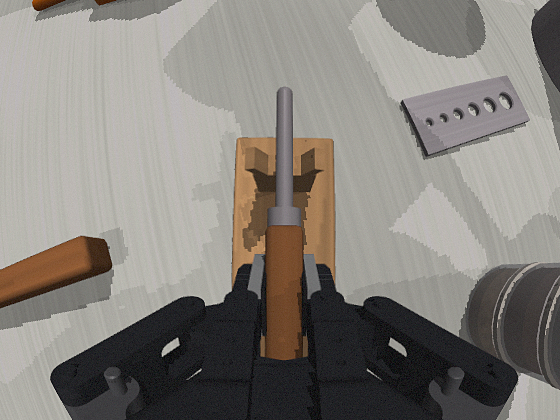

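Request:
{"op": "step_arm", "data": {"increments": [0.03, 0, -0.06, 0, 0, 0, 0.06, 0, -0.12, 0, 0, 0, 0.11, 0, -0.24, 0, 0, 0, 0.11, 0, -0.24, 0, 0, 0, 0.11, 0, -0.24, 0, 0, 0, 0.11, 0, -0.24, 0, 0, 0, 0.05, 0, -0.1, 0, 0, 0, 0, 0, 0, 0, 0, 0]}}

```text
t: 7.7
tool_pos: [534.0, -281.9, 137.5]
eef_rot: [[0.238, 0.965, 0.114], [0.874, -0.264, 0.409], [0.424, 0.003, -0.905]]
force: [0.3, -0.7, -1.2]
gripper_width: 0.17
```

Run:
```python
from h import *
from plant import manip
s=manip.state();c=manip.camera("wrist");S=manip.camera("side");T=manip.camera("top");pickle.dump((s,c,S,T),open("w4.pkl","wb"))
cv2.imwrite("pics/w4.png",c["image"][:,:,::-1])
print(s["tool_pos"],s["force"])
f=np.array([np.cos(1.309),np.sin(1.309),0]);o=np.array([539.5,-265.7,50])
s3,c3=pickle.load(open("w3.pkl","rb"))
print(wproj(c3,np.array(s3["tool_pos"]),np.array(s3["eef_rot"]),[o,o+70*f]))
off=np.array(s3["eef_rot"]).T@(o+70*f-s3["tool_pos"]);print("tip in tool",off)
tip=s["tool_pos"]+np.array(s["eef_rot"])@off;print(tip,proj(S,tip),proj(T,tip))
u,v=proj(S,tip)[0].astype(int);crop(S["image"],u-30,v-10,70,90,6,"pics/s4.png")
u,v=proj(T,tip)[0].astype(int);crop(T["image"],u-20,v-20,90,60,7,"pics/t4.png")
```

```text
[ 533.99391658 -281.89547865  137.52626177] [ 0.27072077 -0.71870526 -1.2332424 ]
[[287.01503378 232.6226632 ]
 [285.72003556  91.50429124]]
tip in tool [85.32209389  1.22920445 22.39872865]
[ 558.04889592 -198.52680953  153.46667186] [[308.5523146  262.07998257]] [[350.55341715 186.08546084]]
```

View pics/s4.png

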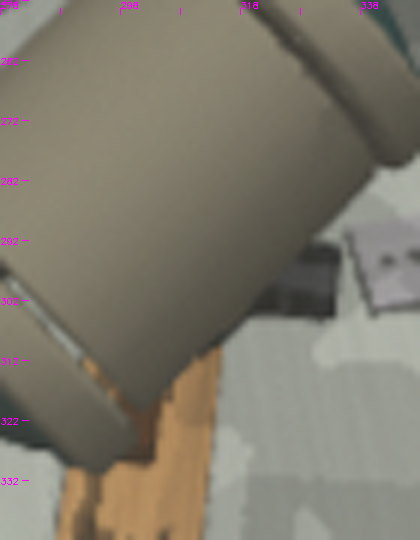

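View pics/t4.png

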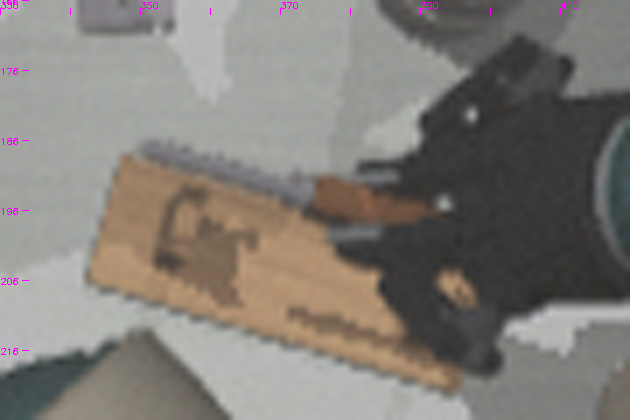

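View pics/w4.png

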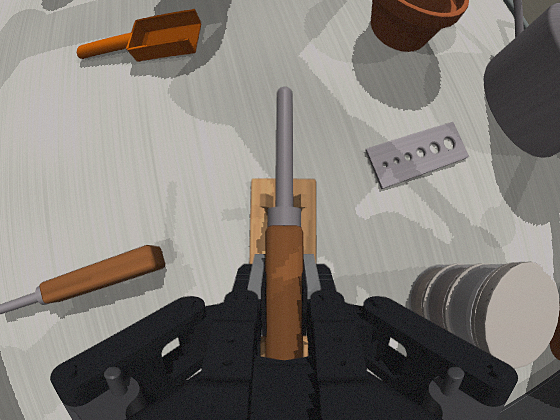

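```bash
cat > q.py <<'E'
from h import *
import sys
from plant import manip
# tip target in stand frame
O=np.array([561.3,166.4,0]);YAW=83.0
OFF=np.array([87.1,0.9,23.2])
def stand(p,yaw=YAW):
    a=np.radians(yaw);return O+np.array([np.cos(a)*p[0]-np.sin(a)*p[1],np.sin(a)*p[0]+np.cos(a)*p[1],p[2]])
if __name__=="__main__":
    s=manip.state()
    p=list(map(float,sys.argv[1:4]));tilt=float(sys.argv[4]) if len(sys.argv)>4 else 25
    A=np.array(s["eef_rot"])
    tip=s["tool_pos"]+A@OFF; a=np.radians(YAW);e=tip-O
    print("t",s["t"],"F",np.round(s["force"],1),"tcp",np.round(s["tool_pos"],1),"tip in stand",np.round([np.cos(a)*e[0]+np.sin(a)*e[1],-np.sin(a)*e[0]+np.cos(a)*e[1],e[2]],1))
    x=A@np.array([np.cos(np.radians(25)),0,np.sin(np.radians(25))]);print("rod yaw",np.degrees(np.arctan2(x[1],x[0])),"pitch",np.degrees(x[2]))
    R=pose(np.radians(YAW),np.radians(tilt))
    delta(s,stand(p)-R@OFF,R)
    print("stand axes in tool /75 per 10mm: x",np.round(A.T@np.array([np.cos(a),np.sin(a),0])/7.5,4),"y",np.round(A.T@np.array([-np.sin(a),np.cos(a),0])/7.5,4),"z",np.round(A.T@np.array([0,0,1])/7.5,4))
E
python3 q.py -125 0 150
```

```text
t 7.85 F [-0.7  0.7 -1.3] tcp [ 532.9 -281.   135.3] tip in stand [-360.   -40.1  151.4]
rod yaw 74.69003822015362 pitch 0.24190819760735957
shift(75mm units) [ 2.736 -0.81   1.307] turn(360) [ 0.0096 -0.0007 -0.021 ] mm [205.2 -60.8  98. ]
stand axes in tool /75 per 10mm: x [ 0.1193 -0.0193  0.0563] y [-0.0175 -0.1319 -0.008 ] z [ 0.0569 -0.0002 -0.1206]
```

Request:
{"op": "step_arm", "data": {"increments": [0.1, -0.03, 0.05, 0, 0, 0, 0.3, -0.09, 0.15, 0, 0, 0, 0.4, -0.12, 0.19, 0, 0, 0, 0.4, -0.12, 0.19, 0, 0, 0, 0.4, -0.12, 0.19, 0, 0, 0, 0.4, -0.12, 0.19, 0, 0, 0, 0.4, -0.12, 0.19, 0, 0, 0, 0.25, -0.07, 0.12, 0, 0, 0, 0.08, -0.02, 0.03, 0, 0, 0, 0, 0, 0, 0.0032, 0, -0.007, 0, 0, 0, 0.0032, 0, -0.007, 0, 0, 0, 0.0032, 0, -0.007, 0, 0, 0, 0, 0, 0, 0, 0, 0, 0, 0, 0]}}

```text
t: 9.25
tool_pos: [534.7, -47.1, 134.8]
eef_rot: [[0.111, 0.992, 0.053], [0.898, -0.123, 0.422], [0.426, 0.001, -0.905]]
force: [-0.6, 0.8, -0.9]
gripper_width: 0.169
```

```bash
python3 q.py -115 0 74
cat > look.py <<'E'
from q import *
n=sys.argv[1]
s=manip.state();c=manip.camera("wrist");S=manip.camera("side");T=manip.camera("top");pickle.dump((s,c,S,T),open(n+".pkl","wb"))
cv2.imwrite(f"pics/{n}.png",c["image"][:,:,::-1])
crop(S["image"],240,110,100,130,5,f"pics/{n}s.png");crop(T["image"],190,140,110,90,7,f"pics/{n}t.png")
P=np.array(s["tool_pos"]);A=np.array(s["eef_rot"])
X=[stand(p) for p in [(-76,11,96),(-76,-11,96),(-22,11,96),(-22,-11,96),(-76,11,58),(-76,-11,58),(-68,0,102.5),(-85,75,10),(-85,-75,10)]]+[P+A@OFF]
print("names: slot top front L,R; rear L,R; bottom front L,R; tail; base front corners L,R; tip")
print("wrist\n",np.round(wproj(c,P,A,X)).tolist());print("side\n",np.round(proj(S,X)).tolist());print("top\n",np.round(proj(T,X)).tolist())
E
python3 look.py w5
```

```text
t 9.25 F [-0.6  0.8 -0.9] tcp [534.7 -47.1 134.8] tip in stand [-126.5   -0.6  150.9]
rod yaw 82.92187407160895 pitch 0.19598911098016342
shift(75mm units) [-0.297 -0.008  0.989] turn(360) [ 0.0002 -0.0005 -0.0001] mm [-22.3  -0.6  74.2]
stand axes in tool /75 per 10mm: x [ 0.1206 -0.0002  0.0568] y [-1.000e-04 -1.333e-01 -2.000e-04] z [ 5.680e-02  1.000e-04 -1.206e-01]
names: slot top front L,R; rear L,R; bottom front L,R; tail; base front corners L,R; tip
wrist
 [[268.0, 67.0], [299.0, 67.0], [270.0, 13.0], [297.0, 13.0], [270.0, 92.0], [297.0, 92.0], [284.0, 53.0], [206.0, 127.0], [361.0, 127.0], [285.0, 88.0]]
side
 [[286.0, 194.0], [293.0, 194.0], [286.0, 181.0], [293.0, 181.0], [286.0, 202.0], [293.0, 202.0], [290.0, 190.0], [266.0, 215.0], [313.0, 215.0], [291.0, 193.0]]
top
 [[246.0, 194.0], [247.0, 186.0], [228.0, 191.0], [229.0, 184.0], [247.0, 196.0], [248.0, 189.0], [244.0, 189.0], [247.0, 220.0], [255.0, 172.0], [264.0, 189.0]]
```

View pics/w5.png

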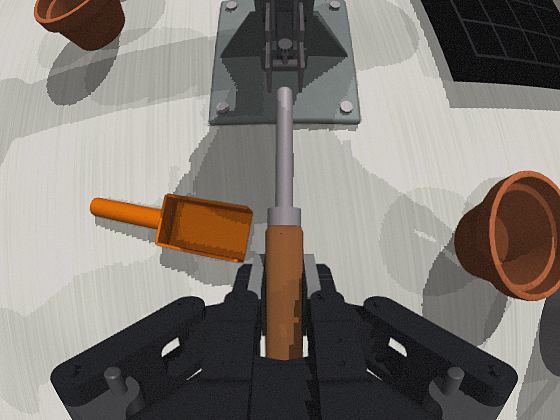

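View pics/w5t.png

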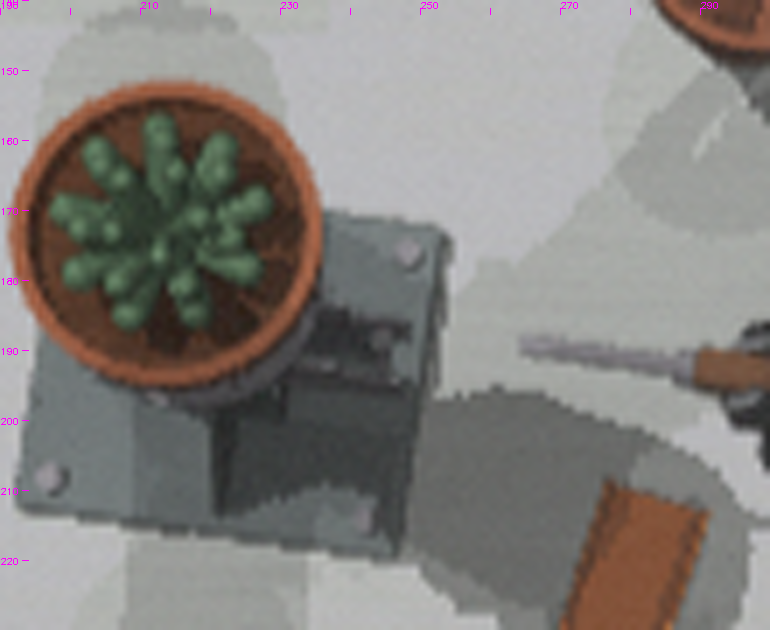

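Zoom in on the slot.

Run:
```python
from h import *
s,c,S,T=pickle.load(open("w5.pkl","rb"))
crop(c["image"],200,0,170,140,4,"pics/w5c.png")
```

```text
(no output)
```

View pics/w5c.png

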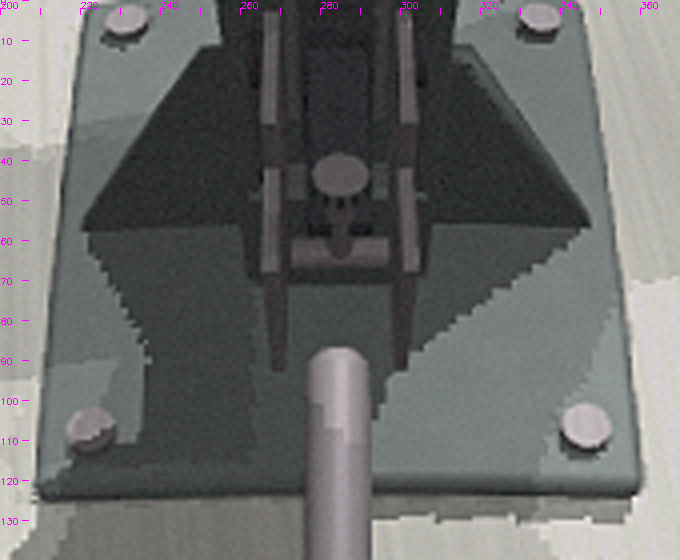

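View pics/w5s.png

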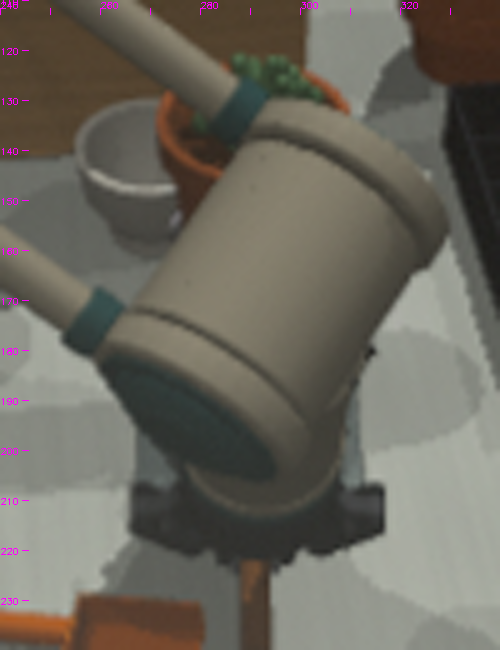

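Run:
```python
from q import *
s,c,S,T=pickle.load(open("w5.pkl","rb"));P=np.array(s["tool_pos"]);A=np.array(s["eef_rot"])
for z in range(80,100,2): print(z,wproj(c,P,A,[stand((-68,0,z))]).round(1), wproj(c,P,A,[stand((-68,9,z)),stand((-68,-9,z))])[:,0].round(1))
```

```text
80 [[283.6  69.6]] [271.9 295.3]
82 [[283.6  68.2]] [271.8 295.4]
84 [[283.6  66.7]] [271.7 295.5]
86 [[283.6  65.3]] [271.6 295.6]
88 [[283.6  63.8]] [271.6 295.7]
90 [[283.6  62.4]] [271.5 295.8]
92 [[283.6  60.9]] [271.4 295.8]
94 [[283.6  59.3]] [271.3 295.9]
96 [[283.6  57.8]] [271.2 296. ]
98 [[283.6  56.2]] [271.1 296.1]
```

Request:
{"op": "step_arm", "data": {"increments": [-0.03, 0, 0.1, 0, 0, 0, -0.09, 0, 0.3, 0, 0, 0, -0.09, -0.01, 0.3, 0, 0, 0, -0.06, 0, 0.2, 0, 0, 0, -0.03, 0, 0.09, 0, 0, 0, 0, 0, 0, 0, 0, 0, 0, 0, 0, 0, 0, 0]}}

```text
t: 10.1
tool_pos: [535.9, -35.6, 58.8]
eef_rot: [[0.11, 0.993, 0.054], [0.898, -0.122, 0.422], [0.426, 0.002, -0.905]]
force: [-0.5, -1.0, -0.6]
gripper_width: 0.169
```

```bash
python3 q.py -56 0 74;python3 look.py w6
python3 - <<'E'
from h import *
s,c,S,T=pickle.load(open("w6.pkl","rb"))
crop(c["image"],200,0,170,140,4,"pics/w6c.png")
E
```

```text
t 10.1 F [-0.5 -1.  -0.6] tcp [535.9 -35.6  58.8] tip in stand [-114.9   -0.3   74.9]
rod yaw 82.98629916154148 pitch 0.19383851132168725
shift(75mm units) [ 0.707 -0.004  0.341] turn(360) [ 0.0003 -0.0005  0.0001] mm [53.  -0.3 25.6]
stand axes in tool /75 per 10mm: x [ 0.1206 -0.      0.0568] y [ 1.000e-04 -1.333e-01 -3.000e-04] z [ 0.0568  0.0003 -0.1206]
names: slot top front L,R; rear L,R; bottom front L,R; tail; base front corners L,R; tip
wrist
 [[263.0, 5.0], [307.0, 5.0], [266.0, -53.0], [303.0, -53.0], [266.0, 48.0], [303.0, 48.0], [285.0, -15.0], [183.0, 101.0], [385.0, 101.0], [285.0, 88.0]]
side
 [[286.0, 194.0], [293.0, 194.0], [286.0, 181.0], [293.0, 181.0], [286.0, 202.0], [293.0, 202.0], [290.0, 190.0], [266.0, 215.0], [313.0, 215.0], [290.0, 208.0]]
top
 [[246.0, 194.0], [247.0, 186.0], [228.0, 191.0], [229.0, 184.0], [247.0, 196.0], [248.0, 189.0], [244.0, 189.0], [247.0, 220.0], [255.0, 172.0], [260.0, 193.0]]
```

View pics/w6c.png

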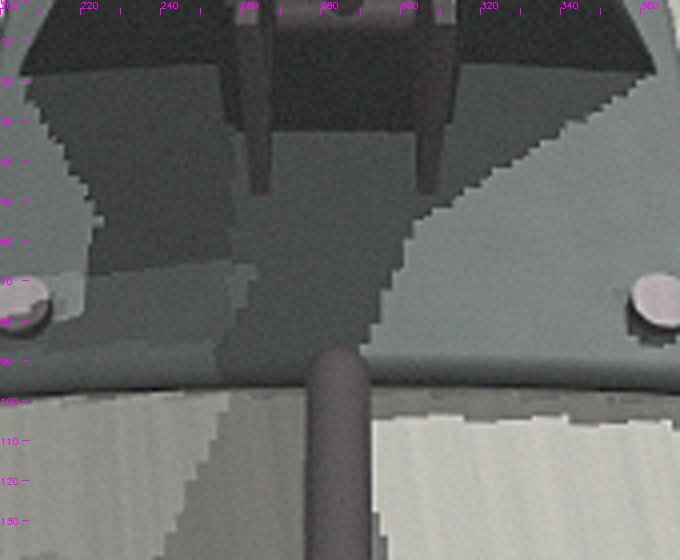

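Request:
{"op": "step_arm", "data": {"increments": [0.06, 0, 0.035, 0, 0, 0, 0.12, 0, 0.06, 0, 0, 0, 0.12, 0, 0.06, 0, 0, 0, 0.12, 0, 0.057, 0, 0, 0, 0.12, 0, 0.057, 0, 0, 0, 0.11, 0, 0.05, 0, 0, 0, 0.06, 0, 0.028, 0, 0, 0, 0, 0, 0, 0, 0, 0]}}

```text
t: 11.05
tool_pos: [542.5, 24.2, 57.6]
eef_rot: [[0.109, 0.993, 0.053], [0.898, -0.121, 0.423], [0.426, 0.001, -0.905]]
force: [-0.4, 0.1, -1.3]
gripper_width: 0.168
```

```bash
python3 q.py -56 0 80;python3 look.py w7
```

```text
t 11.05 F [-0.4  0.1 -1.3] tcp [542.5  24.2  57.6] tip in stand [-54.7   0.5  73.7]
rod yaw 83.06721780826544 pitch 0.2018929628060939
shift(75mm units) [ 0.021  0.005 -0.088] turn(360) [ 0.0001 -0.0006  0.0003] mm [ 1.6  0.4 -6.6]
stand axes in tool /75 per 10mm: x [0.1206 0.0002 0.0568] y [ 2.000e-04 -1.333e-01 -1.000e-04] z [ 0.0568  0.0002 -0.1206]
names: slot top front L,R; rear L,R; bottom front L,R; tail; base front corners L,R; tip
wrist
 [[260.0, 105.0], [313.0, 105.0], [264.0, 12.0], [309.0, 12.0], [265.0, 138.0], [307.0, 138.0], [287.0, 81.0], [176.0, 179.0], [395.0, 179.0], [285.0, 88.0]]
side
 [[286.0, 194.0], [293.0, 194.0], [286.0, 181.0], [293.0, 181.0], [286.0, 202.0], [293.0, 202.0], [290.0, 190.0], [266.0, 215.0], [313.0, 215.0], [289.0, 194.0]]
top
 [[246.0, 194.0], [247.0, 186.0], [228.0, 191.0], [229.0, 184.0], [247.0, 196.0], [248.0, 189.0], [244.0, 189.0], [247.0, 220.0], [255.0, 172.0], [240.0, 191.0]]
```

View pics/w7.png

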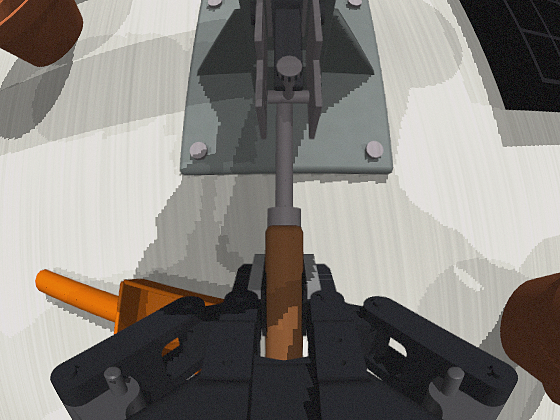

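View pics/w7t.png

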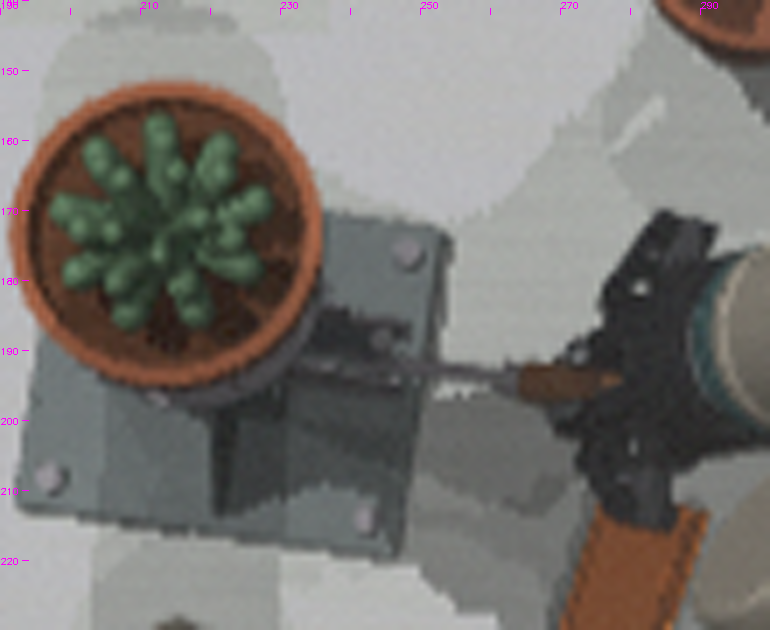

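Request:
{"op": "step_arm", "data": {"increments": [0.006, 0.01, -0.012, 0, 0, 0, 0.006, 0.01, -0.012, 0, 0, 0, 0.006, 0, -0.012, 0, 0, 0, 0, 0, 0, 0, 0, 0]}}

```text
t: 11.6
tool_pos: [544.4, 23.0, 60.8]
eef_rot: [[0.11, 0.993, 0.054], [0.898, -0.122, 0.422], [0.426, 0.002, -0.905]]
force: [-0.0, 0.3, -0.9]
gripper_width: 0.17
```

Request:
{"op": "step_arm", "data": {"increments": [0.006, 0, -0.012, 0, 0, 0, 0.006, 0, -0.012, 0, 0, 0, 0, 0, 0, 0, 0, 0]}}

```text
t: 11.9
tool_pos: [544.3, 23.3, 62.8]
eef_rot: [[0.11, 0.993, 0.054], [0.898, -0.122, 0.422], [0.426, 0.002, -0.905]]
force: [-0.0, 1.0, -0.9]
gripper_width: 0.17
```

Request:
{"op": "step_arm", "data": {"increments": [0.006, 0, -0.012, 0, 0, 0, 0.006, 0, -0.012, 0, 0, 0, 0, 0, 0, 0, 0, 0]}}

```text
t: 12.2
tool_pos: [544.3, 23.4, 64.8]
eef_rot: [[0.11, 0.993, 0.054], [0.898, -0.122, 0.422], [0.426, 0.002, -0.905]]
force: [0.0, 0.1, -1.0]
gripper_width: 0.168
```

Request:
{"op": "step_arm", "data": {"increments": [0.006, 0, -0.012, 0, 0, 0, 0, 0, 0, 0, 0, 0]}}

```text
t: 12.4
tool_pos: [544.3, 23.3, 65.8]
eef_rot: [[0.11, 0.993, 0.054], [0.898, -0.122, 0.422], [0.426, 0.002, -0.905]]
force: [-0.1, -0.3, -0.6]
gripper_width: 0.166
```

Request:
{"op": "step_arm", "data": {"increments": [0.006, 0, -0.012, 0, 0, 0, 0, 0, 0, 0, 0, 0]}}

```text
t: 12.6
tool_pos: [544.2, 23.4, 66.7]
eef_rot: [[0.11, 0.993, 0.053], [0.898, -0.122, 0.422], [0.426, 0.002, -0.905]]
force: [-0.2, -0.7, -1.2]
gripper_width: 0.171
```

Request:
{"op": "step_arm", "data": {"increments": [0.006, 0, -0.012, 0, 0, 0, 0, 0, 0, 0, 0, 0]}}

```text
t: 12.8
tool_pos: [544.1, 23.3, 67.4]
eef_rot: [[0.11, 0.993, 0.053], [0.898, -0.122, 0.422], [0.425, 0.001, -0.905]]
force: [0.9, 0.6, -3.2]
gripper_width: 0.169
```

Request:
{"op": "step_arm", "data": {"increments": [0.006, 0, -0.012, 0, 0, 0, 0, 0, 0, 0, 0, 0]}}

```text
t: 13.0
tool_pos: [544.0, 23.3, 68.1]
eef_rot: [[0.11, 0.993, 0.053], [0.899, -0.122, 0.422], [0.425, 0.001, -0.905]]
force: [1.6, 1.8, -6.0]
gripper_width: 0.167
```

Request:
{"op": "step_arm", "data": {"increments": [0.006, 0, -0.012, 0, 0, 0, 0, 0, 0, 0, 0, 0]}}

```text
t: 13.2
tool_pos: [544.0, 23.1, 69.3]
eef_rot: [[0.109, 0.993, 0.053], [0.899, -0.121, 0.422], [0.425, 0.001, -0.905]]
force: [0.4, -0.5, -5.5]
gripper_width: 0.169
```

Request:
{"op": "step_arm", "data": {"increments": [0.006, 0, -0.012, 0, 0, 0, 0, 0, 0, 0, 0, 0]}}

```text
t: 13.4
tool_pos: [544.1, 22.9, 70.5]
eef_rot: [[0.109, 0.993, 0.053], [0.899, -0.121, 0.421], [0.425, 0.002, -0.905]]
force: [0.2, -1.8, -6.4]
gripper_width: 0.171
```

Request:
{"op": "step_arm", "data": {"increments": [0.006, 0, -0.012, 0, 0, 0, 0, 0, 0, 0, 0, 0]}}

```text
t: 13.6
tool_pos: [544.1, 22.8, 71.5]
eef_rot: [[0.109, 0.993, 0.053], [0.899, -0.122, 0.421], [0.424, 0.002, -0.905]]
force: [-0.4, -3.5, -7.5]
gripper_width: 0.169
```

Request:
{"op": "step_arm", "data": {"increments": [0.006, 0, -0.012, 0, 0, 0, 0, 0, 0, 0, 0, 0]}}

```text
t: 13.8
tool_pos: [544.2, 23.3, 72.8]
eef_rot: [[0.109, 0.993, 0.053], [0.898, -0.122, 0.422], [0.425, 0.002, -0.905]]
force: [-1.0, -3.0, -6.2]
gripper_width: 0.165
```

Request:
{"op": "step_arm", "data": {"increments": [0.006, 0, -0.012, 0, 0, 0, 0, 0, 0, 0, 0, 0]}}

```text
t: 14.0
tool_pos: [544.2, 23.6, 73.8]
eef_rot: [[0.11, 0.993, 0.053], [0.898, -0.122, 0.422], [0.426, 0.002, -0.905]]
force: [-1.5, -2.5, -6.6]
gripper_width: 0.168
```

Request:
{"op": "step_arm", "data": {"increments": [0.006, 0, -0.012, 0, 0, 0, 0, 0, 0, 0, 0, 0]}}

```text
t: 14.2
tool_pos: [544.3, 23.7, 74.9]
eef_rot: [[0.11, 0.993, 0.053], [0.898, -0.122, 0.423], [0.426, 0.002, -0.905]]
force: [-0.4, -2.7, -6.2]
gripper_width: 0.172
```

Request:
{"op": "step_arm", "data": {"increments": [0.006, 0, -0.012, 0, 0, 0, 0, 0, 0, 0, 0, 0]}}

```text
t: 14.4
tool_pos: [544.3, 23.9, 76.0]
eef_rot: [[0.11, 0.993, 0.054], [0.898, -0.122, 0.423], [0.426, 0.002, -0.905]]
force: [-0.2, -1.7, -6.0]
gripper_width: 0.171
```

Half-millimetre steps now.

Request:
{"op": "step_arm", "data": {"increments": [0.003, 0, -0.006, 0, 0, 0, 0, 0, 0, 0, 0, 0]}}

```text
t: 14.6
tool_pos: [544.3, 23.9, 76.3]
eef_rot: [[0.11, 0.993, 0.053], [0.898, -0.122, 0.423], [0.426, 0.002, -0.905]]
force: [-0.6, -0.7, -6.3]
gripper_width: 0.171
```

Request:
{"op": "step_arm", "data": {"increments": [0.003, 0, -0.006, 0, 0, 0, 0, 0, 0, 0, 0, 0]}}

```text
t: 14.8
tool_pos: [544.4, 24.2, 77.2]
eef_rot: [[0.11, 0.993, 0.054], [0.898, -0.122, 0.424], [0.427, 0.002, -0.904]]
force: [-0.7, -0.7, -3.6]
gripper_width: 0.17
```

Request:
{"op": "step_arm", "data": {"increments": [0.003, 0, -0.006, 0, 0, 0, 0, 0, 0, 0, 0, 0]}}

```text
t: 15.0
tool_pos: [544.3, 24.1, 77.6]
eef_rot: [[0.11, 0.993, 0.054], [0.898, -0.122, 0.423], [0.427, 0.002, -0.904]]
force: [0.2, 0.3, -4.1]
gripper_width: 0.167
```

```bash
python3 q.py -56 0 90;python3 look.py w8 >/dev/null
python3 - <<'E'
from h import *
s,c,S,T=pickle.load(open("w8.pkl","rb"))
crop(c["image"],200,0,170,140,4,"pics/w8c.png")
E
```

```text
t 15.0 F [ 0.2  0.3 -4.1] tcp [544.3  24.1  77.6] tip in stand [-54.6  -1.4  93.7]
rod yaw 82.9895489939671 pitch 0.2563219910433244
shift(75mm units) [-0.036 -0.018  0.032] turn(360) [ 0.0003 -0.0007  0.0001] mm [-2.7 -1.4  2.4]
stand axes in tool /75 per 10mm: x [ 0.1206 -0.      0.0569] y [ 1.000e-04 -1.333e-01 -2.000e-04] z [ 0.0569  0.0002 -0.1206]
```

View pics/w8c.png

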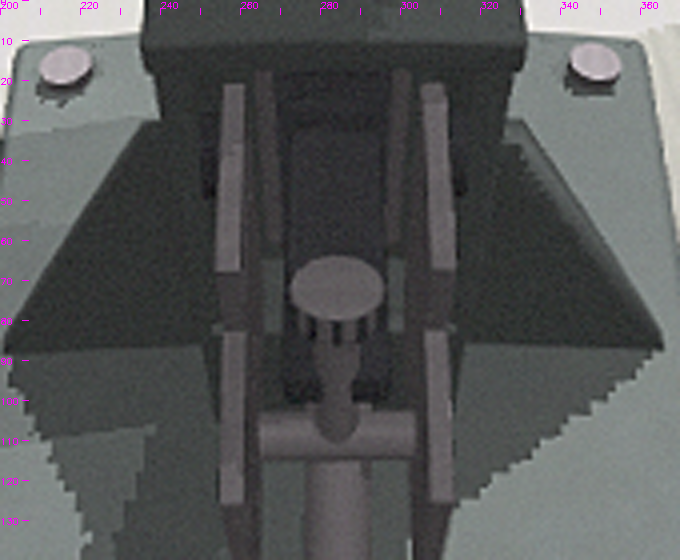

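View pics/w8t.png

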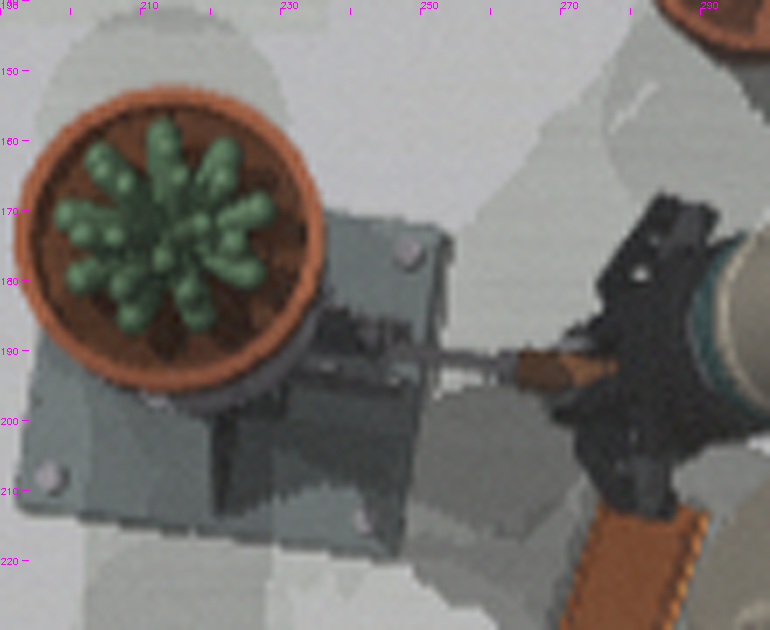

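Request:
{"op": "step_arm", "data": {"increments": [0.0025, 0, -0.005, 0, 0, 0, 0, 0, 0, 0, 0, 0, 0, 0, 0, 0, 0, 0]}}

```text
t: 15.45
tool_pos: [544.2, 23.9, 77.7]
eef_rot: [[0.11, 0.993, 0.053], [0.898, -0.122, 0.423], [0.426, 0.001, -0.905]]
force: [0.6, 1.6, -4.5]
gripper_width: 0.167
```

Request:
{"op": "step_arm", "data": {"increments": [0, 0, 0, 0, 0, 0, 0, 0, 0, 0, 0, 0, 0, 0, 0, 0, 0, 0, 0, 0, 0, 0, 0, 0, 0, 0, 0, 0, 0, 0]}}

```text
t: 15.95
tool_pos: [544.2, 23.7, 77.6]
eef_rot: [[0.11, 0.993, 0.053], [0.898, -0.122, 0.422], [0.426, 0.002, -0.905]]
force: [-0.0, 2.5, -4.5]
gripper_width: 0.169
```

```bash
python3 look.py w9 >/dev/null
```

```text
(no output)
```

View pics/w9t.png

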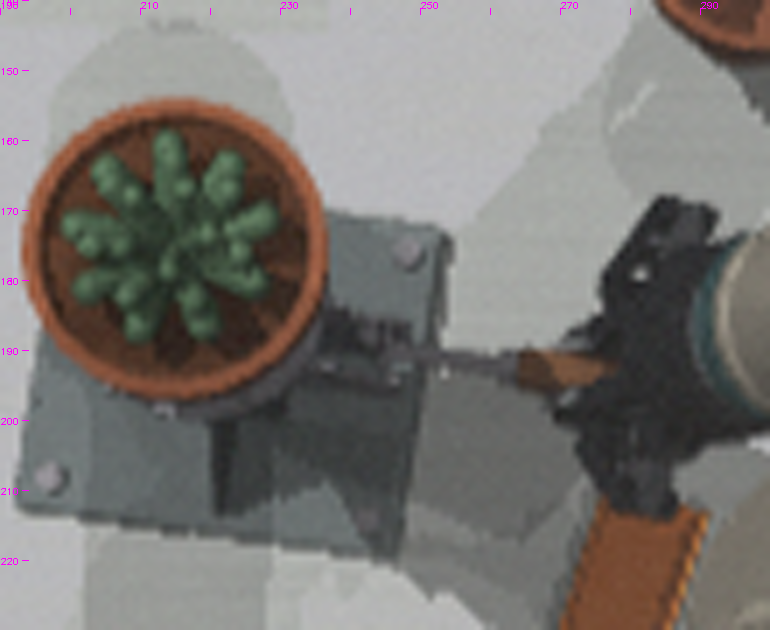

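Request:
{"op": "step_arm", "data": {"increments": [0, 0, 0, 0, 0, 0, 0, 0, 0, 0, 0, 0, 0, 0, 0, 0, 0, 0, 0, 0, 0, 0, 0, 0, 0, 0, 0, 0, 0, 0, 0, 0, 0, 0, 0, 0, 0, 0, 0, 0, 0, 0, 0, 0, 0, 0, 0, 0, 0, 0, 0, 0, 0, 0, 0, 0, 0, 0, 0, 0]}}

```text
t: 17.1
tool_pos: [544.2, 23.6, 77.7]
eef_rot: [[0.11, 0.993, 0.053], [0.898, -0.122, 0.422], [0.426, 0.002, -0.905]]
force: [0.4, 1.1, -4.0]
gripper_width: 0.174
```

Request:
{"op": "step_arm", "data": {"increments": [0, 0, 0, 0, 0, 0, 0, 0, 0, 0, 0, 0, 0, 0, 0, 0, 0, 0, 0, 0, 0, 0, 0, 0, 0, 0, 0, 0, 0, 0, 0, 0, 0, 0, 0, 0, 0, 0, 0, 0, 0, 0, 0, 0, 0, 0, 0, 0, 0, 0, 0, 0, 0, 0, 0, 0, 0, 0, 0, 0]}}

```text
t: 18.1
tool_pos: [544.2, 23.6, 77.6]
eef_rot: [[0.11, 0.993, 0.053], [0.898, -0.122, 0.422], [0.426, 0.002, -0.905]]
force: [0.2, 1.5, -3.8]
gripper_width: 0.167
```

```bash
python3 look.py w10 >/dev/null
```

```text
(no output)
```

View pics/w10t.png

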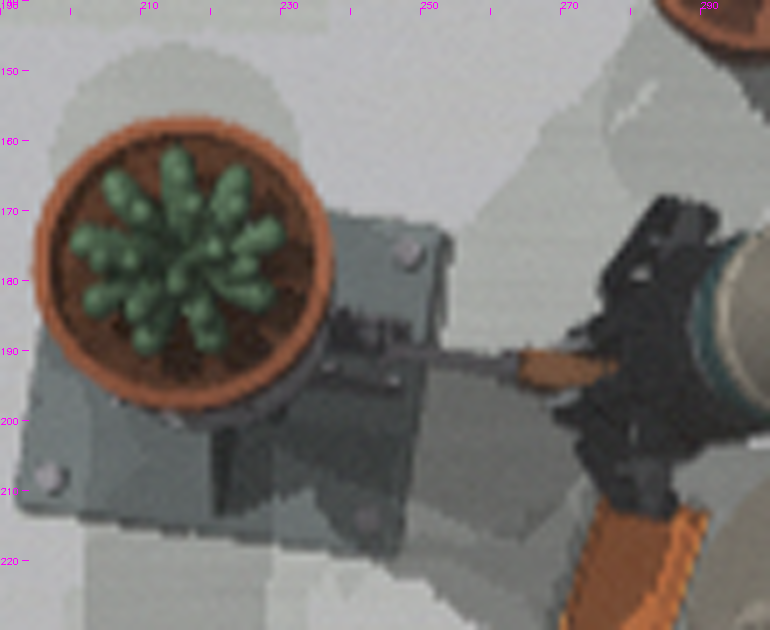

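Request:
{"op": "step_arm", "data": {"increments": [0, 0, 0, 0, 0, 0, 0, 0, 0, 0, 0, 0, 0, 0, 0, 0, 0, 0, 0, 0, 0, 0, 0, 0, 0, 0, 0, 0, 0, 0, 0, 0, 0, 0, 0, 0, 0, 0, 0, 0, 0, 0, 0, 0, 0, 0, 0, 0, 0, 0, 0, 0, 0, 0, 0, 0, 0, 0, 0, 0, 0, 0, 0, 0, 0, 0, 0, 0, 0, 0, 0, 0, 0, 0, 0, 0, 0, 0, 0, 0, 0, 0, 0, 0]}}

```text
t: 19.65
tool_pos: [544.2, 23.7, 77.6]
eef_rot: [[0.11, 0.993, 0.053], [0.898, -0.122, 0.422], [0.426, 0.002, -0.905]]
force: [0.4, 1.2, -4.7]
gripper_width: 0.171
```

```bash
python3 look.py w11 >/dev/null
```

Request:
{"op": "step_arm", "data": {"increments": [0, 0, 0, 0, 0, 0, 0, 0, 0, 0, 0, 0, 0, 0, 0, 0, 0, 0, 0, 0, 0, 0, 0, 0, 0, 0, 0, 0, 0, 0, 0, 0, 0, 0, 0, 0, 0, 0, 0, 0, 0, 0, 0, 0, 0, 0, 0, 0, 0, 0, 0, 0, 0, 0, 0, 0, 0, 0, 0, 0, 0, 0, 0, 0, 0, 0, 0, 0, 0, 0, 0, 0, 0, 0, 0, 0, 0, 0, 0, 0, 0, 0, 0, 0]}}

```text
t: 21.2
tool_pos: [544.2, 23.6, 77.6]
eef_rot: [[0.11, 0.993, 0.053], [0.898, -0.122, 0.422], [0.426, 0.002, -0.905]]
force: [0.1, 1.0, -3.1]
gripper_width: 0.168
```

```bash
python3 look.py w12 >/dev/null
python3 - <<'E'
from q import *
ims={}
for n in ["v0","w8","w9","w10","w11","w12"]:
    d=pickle.load(open(n+".pkl","rb")); ims[n]=(d[1]["top"] if n=="v0" else d[3])["image"]
    h=cv2.cvtColor(ims[n],cv2.COLOR_RGB2HSV)[140:210,180:245]
    m=((h[...,1]>110)&((h[...,0]<14)|(h[...,0]>172))&(h[...,2]>90)).astype(np.uint8)
    ys,xs=np.nonzero(m); (cx,cy),r=cv2.minEnclosingCircle(np.c_[xs,ys].astype(np.float32)); print(n,cx+180,cy+140,r)
T=pickle.load(open("w12.pkl","rb"))[3]
for z in (265,218): print(z,proj(T,[stand((0,0,z)),stand((0,55,z)),stand((0,-55,z))]).round(1).tolist())
print(np.abs(ims["w11"][140:220,180:260].astype(int)-ims["w12"][140:220,180:260]).mean(),np.abs(ims["w10"][140:220,180:260].astype(int)-ims["w11"][140:220,180:260]).mean())
E
```

```text
v0 213.39403915405273 172.94371032714844 21.983524322509766
w8 213.6906280517578 173.6842384338379 21.94599723815918
w9 214.53302001953125 175.09669876098633 21.662521362304688
w10 215.58208847045898 176.80596923828125 21.227447509765625
w11 215.58208847045898 176.80596923828125 21.227447509765625
w12 215.58208847045898 176.80596923828125 21.227447509765625
265 [[213.0, 172.7], [209.4, 194.1], [216.6, 151.7]]
218 [[215.3, 176.9], [211.9, 197.5], [218.7, 156.7]]
1.79296875 1.79609375
```

View pics/w12t.png

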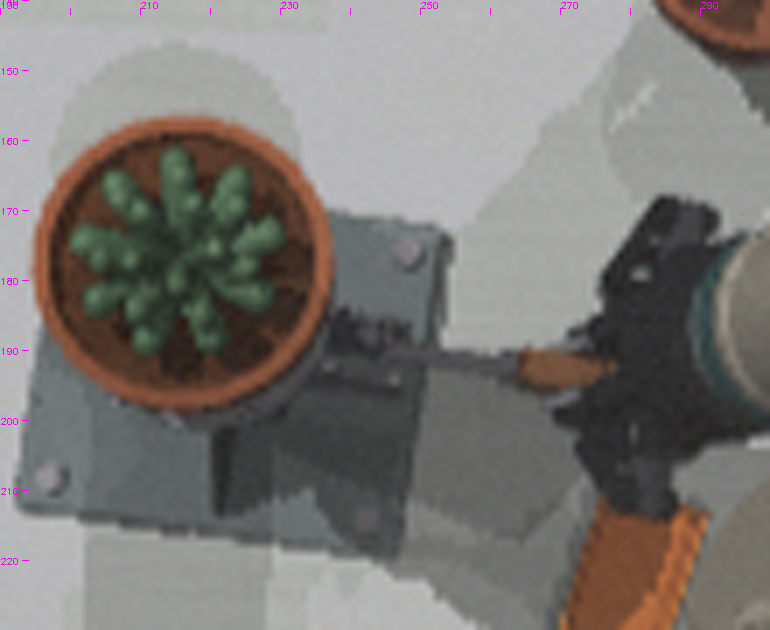

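Request:
{"op": "step_arm", "data": {"increments": [-0.007, 0, 0.015, 0, 0, 0, -0.014, 0, 0.03, 0, 0, 0, -0.014, 0, 0.03, 0, 0, 0, -0.014, 0, 0.03, 0, 0, 0, -0.014, 0, 0.03, 0, 0, 0, -0.014, 0, 0.03, 0, 0, 0, -0.014, 0, 0.03, 0, 0, 0, -0.014, 0, 0.03, 0, 0, 0, -0.007, 0, 0.015, 0, 0, 0, 0, 0, 0, 0, 0, 0]}}

```text
t: 22.35
tool_pos: [544.2, 23.7, 57.6]
eef_rot: [[0.11, 0.993, 0.053], [0.898, -0.122, 0.423], [0.426, 0.001, -0.905]]
force: [-0.7, 0.2, -0.5]
gripper_width: 0.17
```

```bash
python3 q.py -120 0 74;python3 look.py w13
python3 - <<'E'
from h import *
s,c,S,T=pickle.load(open("w13.pkl","rb"))
crop(c["image"],200,0,170,140,4,"pics/w13c.png")
E
```

```text
t 22.35 F [-0.7  0.2 -0.5] tcp [544.2  23.7  57.6] tip in stand [-55.   -1.3  73.7]
rod yaw 82.9937652908227 pitch 0.2057452575037476
shift(75mm units) [-0.781 -0.017 -0.377] turn(360) [ 0.0002 -0.0006  0.0001] mm [-58.6  -1.3 -28.3]
stand axes in tool /75 per 10mm: x [ 0.1206 -0.      0.0568] y [ 1.000e-04 -1.333e-01 -2.000e-04] z [ 0.0568  0.0002 -0.1206]
names: slot top front L,R; rear L,R; bottom front L,R; tail; base front corners L,R; tip
wrist
 [[256.0, 105.0], [309.0, 105.0], [260.0, 11.0], [305.0, 11.0], [262.0, 138.0], [304.0, 138.0], [283.0, 80.0], [173.0, 179.0], [392.0, 178.0], [285.0, 88.0]]
side
 [[286.0, 194.0], [293.0, 194.0], [286.0, 181.0], [293.0, 181.0], [286.0, 202.0], [293.0, 202.0], [290.0, 190.0], [266.0, 215.0], [313.0, 215.0], [290.0, 194.0]]
top
 [[246.0, 194.0], [247.0, 186.0], [228.0, 191.0], [229.0, 184.0], [247.0, 196.0], [248.0, 189.0], [244.0, 189.0], [247.0, 220.0], [255.0, 172.0], [240.0, 190.0]]
```

View pics/w13c.png

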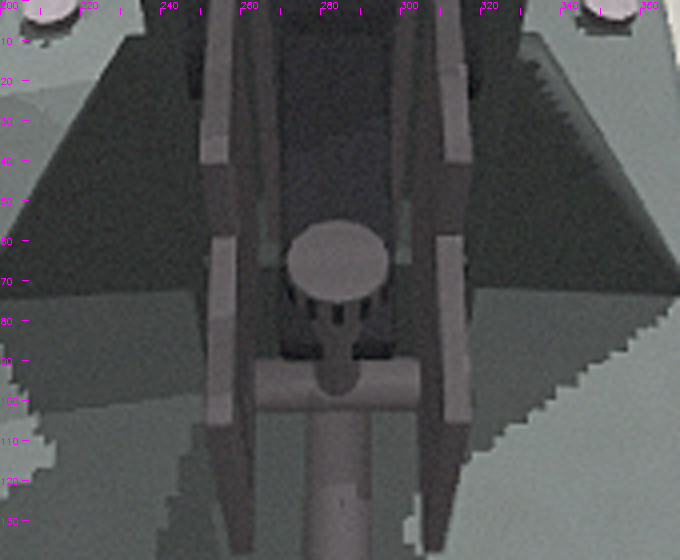

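Request:
{"op": "step_arm", "data": {"increments": [-0.06, 0, -0.028, 0, 0, 0, -0.12, 0, -0.057, 0, 0, 0, -0.12, 0, -0.057, 0, 0, 0, -0.12, 0, -0.057, 0, 0, 0, -0.12, 0, -0.057, 0, 0, 0, -0.12, 0, -0.057, 0, 0, 0, -0.18, 0, -0.085, 0, 0, 0, -0.18, 0, -0.085, 0, 0, 0, -0.1, 0, -0.05, 0, 0, 0, 0, 0, 0, 0, 0, 0]}}

```text
t: 23.5
tool_pos: [533.2, -70.3, 58.1]
eef_rot: [[0.111, 0.992, 0.055], [0.898, -0.124, 0.422], [0.425, 0.002, -0.905]]
force: [0.5, 0.1, 0.3]
gripper_width: 0.168
```

```bash
cat > r.py <<'E'
from h import *
from plant import manip
import sys
s=manip.state();s3,_=pickle.load(open("w3.pkl","rb"))
R=np.array(s3["eef_rot"]);P=np.array(s3["tool_pos"])+[0,0,float(sys.argv[1])]
print("t",s["t"],"F",np.round(s["force"],1),np.round(s["tool_pos"],1),"target",np.round(P,1));delta(s,P,R)
A=np.array(s["eef_rot"]);print("up 10mm in tool",np.round(A.T@[0,0,1]/7.5,4))
E
python3 r.py 100
```

```text
t 23.5 F [0.5 0.1 0.3] [533.2 -70.3  58.1] target [ 533.5 -281.4  133.9]
shift(75mm units) [-2.098  0.355 -2.102] turn(360) [-0.0094  0.      0.0207] mm [-157.4   26.6 -157.7]
up 10mm in tool [ 0.0567  0.0003 -0.1207]
```

Request:
{"op": "step_arm", "data": {"increments": [-0.05, 0.01, -0.15, 0, 0, 0, -0.3, 0.05, -0.3, 0, 0, 0, -0.35, 0.06, -0.35, 0, 0, 0, -0.35, 0.06, -0.35, 0, 0, 0, -0.35, 0.06, -0.35, 0, 0, 0, -0.35, 0.06, -0.3, 0, 0, 0, -0.25, 0.04, -0.22, 0, 0, 0, -0.1, 0.015, -0.08, 0, 0, 0, 0, 0, 0, -0.0031, 0, 0.0069, 0, 0, 0, -0.0031, 0, 0.0069, 0, 0, 0, -0.0031, 0, 0.0069, 0, 0, 0, 0, 0, 0, 0, 0, 0, 0, 0, 0]}}

```text
t: 24.8
tool_pos: [533.6, -278.9, 133.8]
eef_rot: [[0.236, 0.966, 0.11], [0.873, -0.26, 0.412], [0.426, -0.001, -0.905]]
force: [-0.2, 0.5, -0.7]
gripper_width: 0.167
```

```bash
python3 r.py 30
python3 - <<'E'
from h import *
from plant import manip
s=manip.state();c=manip.camera("wrist");pickle.dump((s,c),open("w14.pkl","wb"))
cv2.imwrite("pics/w14.png",c["image"][:,:,::-1])
E
```

```text
t 24.8 F [-0.2  0.5 -0.7] [ 533.6 -278.9  133.8] target [ 533.5 -281.4   63.9]
shift(75mm units) [-0.427  0.009  0.829] turn(360) [-0.0005 -0.0001  0.0005] mm [-32.    0.7  62.2]
up 10mm in tool [ 0.0568 -0.0002 -0.1206]
```

View pics/w14.png

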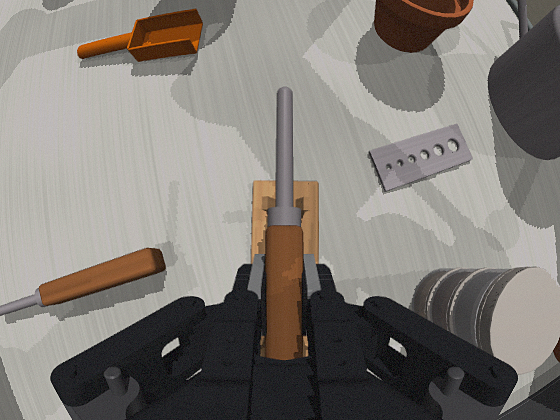

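Request:
{"op": "step_arm", "data": {"increments": [-0.05, 0.009, 0.09, -0.0005, 0, 0.0005, -0.1, 0, 0.2, 0, 0, 0, -0.11, 0, 0.22, 0, 0, 0, -0.11, 0, 0.22, 0, 0, 0, -0.057, 0, 0.1, 0, 0, 0, 0, 0, 0, 0, 0, 0]}}

```text
t: 25.45
tool_pos: [533.1, -281.8, 62.1]
eef_rot: [[0.241, 0.964, 0.112], [0.871, -0.266, 0.412], [0.427, -0.002, -0.904]]
force: [0.7, 0.3, -1.6]
gripper_width: 0.166
```

```bash
python3 r.py 4
python3 - <<'E'
from h import *
from plant import manip
s=manip.state();c=manip.camera("wrist")
cv2.imwrite("pics/w15.png",c["image"][:,:,::-1])
E
```

```text
t 25.45 F [ 0.7  0.3 -1.6] [ 533.1 -281.8   62.1] target [ 533.5 -281.4   37.9]
shift(75mm units) [-0.132  0.005  0.294] turn(360) [-0.0003 -0.0003 -0.0004] mm [-9.9  0.4 22.1]
up 10mm in tool [ 0.057  -0.0003 -0.1206]
```

View pics/w15.png

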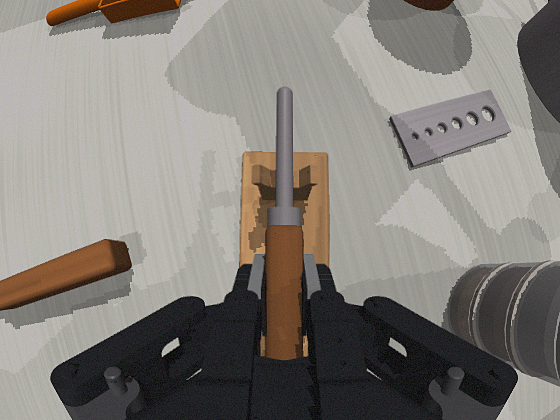

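Aligned. Down to 4 mm above, then slowly the rest while watching force.

Request:
{"op": "step_arm", "data": {"increments": [-0.03, 0, 0.075, 0, 0, 0, -0.035, 0.005, 0.075, 0, 0, 0, -0.035, 0, 0.075, 0, 0, 0, -0.032, 0, 0.069, 0, 0, 0, 0, 0, 0, 0, 0, 0]}}

```text
t: 26.0
tool_pos: [533.7, -281.7, 38.7]
eef_rot: [[0.241, 0.964, 0.113], [0.872, -0.266, 0.411], [0.426, -0.001, -0.905]]
force: [1.1, -1.2, -1.0]
gripper_width: 0.168
```

Request:
{"op": "step_arm", "data": {"increments": [-0.006, 0, 0.012, 0, 0, 0, -0.006, 0, 0.012, 0, 0, 0, -0.006, 0, 0.012, 0, 0, 0, 0, 0, 0, 0, 0, 0]}}

```text
t: 26.4
tool_pos: [534.2, -282.2, 36.5]
eef_rot: [[0.24, 0.964, 0.114], [0.872, -0.266, 0.41], [0.426, 0.001, -0.905]]
force: [1.0, -0.9, -2.1]
gripper_width: 0.168
```

Request:
{"op": "step_arm", "data": {"increments": [-0.005, 0, 0.01, 0, 0, 0, 0, 0, 0, 0, 0, 0]}}

```text
t: 26.6
tool_pos: [534.2, -282.2, 35.7]
eef_rot: [[0.24, 0.964, 0.114], [0.872, -0.266, 0.41], [0.426, 0.001, -0.905]]
force: [0.6, 0.2, -0.9]
gripper_width: 0.166
```

Request:
{"op": "step_arm", "data": {"increments": [-0.006, 0, 0.012, 0, 0, 0, 0, 0, 0, 0, 0, 0]}}

```text
t: 26.8
tool_pos: [534.1, -282.2, 34.6]
eef_rot: [[0.24, 0.964, 0.114], [0.872, -0.266, 0.41], [0.426, 0.001, -0.905]]
force: [-0.2, 0.1, -0.8]
gripper_width: 0.168
```

Request:
{"op": "step_arm", "data": {"increments": [-0.005, 0, 0.01, 0, 0, 0, 0, 0, 0, 0, 0, 0]}}

```text
t: 27.0
tool_pos: [534.2, -282.3, 34.0]
eef_rot: [[0.24, 0.964, 0.114], [0.872, -0.266, 0.41], [0.426, 0.001, -0.905]]
force: [0.1, -0.2, 0.8]
gripper_width: 0.166
```

Request:
{"op": "step_arm", "data": {"increments": [0, 0, 0, 0, 0, 0, 0, 0, 0, 0, 0, 0, 0, 0, 0, 0, 0, 0, 0, 0, 0, 0, 0, 0, 0, 0, 0, 0, 0, 0, 0, 0, 0, 0, 0, 0], "grip": 0}}

```text
t: 27.6
tool_pos: [534.2, -282.2, 33.8]
eef_rot: [[0.24, 0.964, 0.114], [0.872, -0.266, 0.41], [0.426, 0.001, -0.905]]
force: [0.4, 0.5, 0.2]
gripper_width: 0.501
```

Run:
```python
from h import *
from plant import manip
s=manip.state();c=manip.camera("wrist")
cv2.imwrite("pics/w16.png",c["image"][:,:,::-1])
```

```text
(no output)
```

View pics/w16.png

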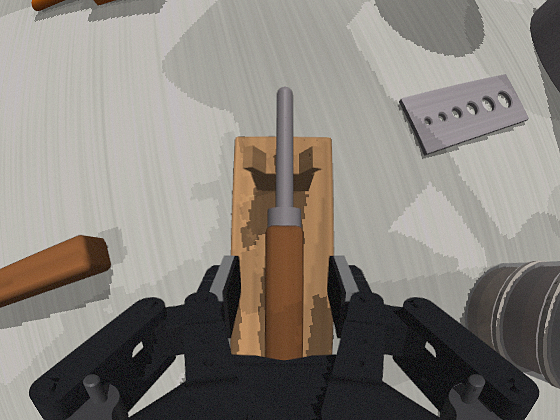

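Rod lies in the forks, fingers free on both sides. Retreat.

Request:
{"op": "step_arm", "data": {"increments": [0, 0, -0.1, 0, 0, 0, 0, 0, -0.2, 0, 0, 0, 0, 0, -0.3, 0, 0, 0, 0, 0, -0.3, 0, 0, 0, 0, 0, -0.3, 0, 0, 0, 0, 0, -0.3, 0, 0, 0, -0.3, 0, -0.3, 0, 0, 0, -0.3, 0, -0.3, 0, 0, 0, -0.3, 0, -0.3, 0, 0, 0, 0, 0, 0, 0, 0, 0, 0, 0, 0, 0, 0, 0]}}

```text
t: 28.75
tool_pos: [497.2, -415.6, 168.3]
eef_rot: [[0.241, 0.964, 0.115], [0.872, -0.267, 0.41], [0.426, 0.001, -0.905]]
force: [0.3, -0.6, -0.7]
gripper_width: 0.503
```

```bash
python3 look.py w17 >/dev/null
python3 - <<'E'
from h import *
s,c,S,T=pickle.load(open("w17.pkl","rb"));_,d=pickle.load(open("v0.pkl","rb"))
a=np.vstack([np.hstack([cv2.resize(x["image"][170:230,330:420],None,fx=4,fy=4,interpolation=2) for x in (d["top"],T)]),
 np.hstack([cv2.resize(x["image"][110:220,240:330],None,fx=4,fy=3,interpolation=2) for x in (d["side"],S)])])
cv2.imwrite("pics/cmp.png",a[:,:,::-1]); cv2.imwrite("pics/t17.png",T["image"][:,:,::-1])
E
```

```text
(no output)
```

View pics/cmp.png

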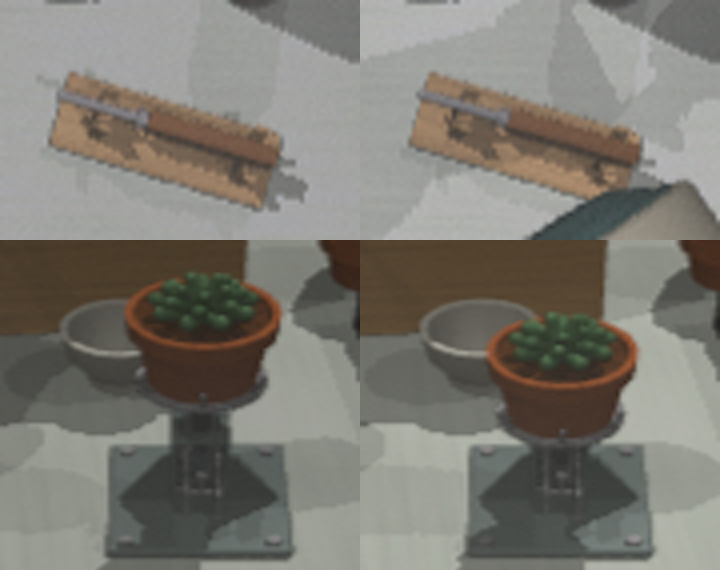

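View pics/t17.png

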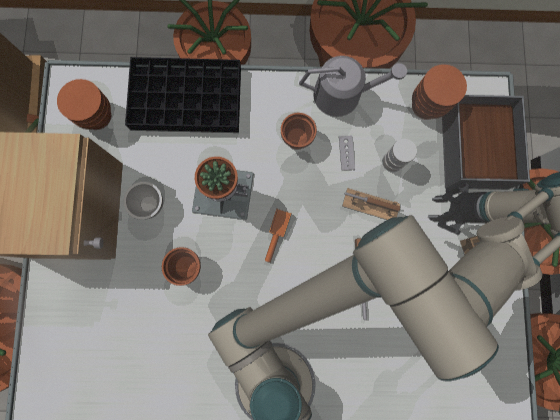

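View pics/w17.png

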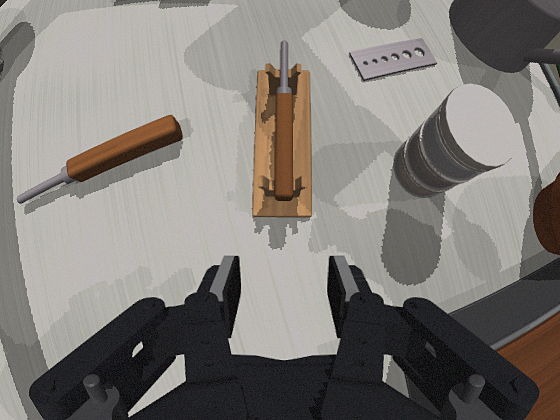

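```bash
python3 -c "
from plant import manip
s=manip.state();print(s['t'],s['qd'],s['force']);print(manip.hand_in())"
```

```text
28.9 [ 4.98569638e-03  5.20027962e-05  1.65644564e-03 -5.82388066e-04
 -2.55117933e-03  1.17863170e-03] [-0.29717618  0.11354758 -0.8086544 ]
the job is handed in; nothing more can be done
None
```

The plant is all the way down, the release rod is back in both forks of its rest, and I handed the job in at 28.9 s of the 67 s allowed. `hand_in()` gives no verdict, so these are my own checks.

- **Lift:** I gripped the rod at its handle with the tool tilted back 25°, slid the tip in level under the screw's foot, and raised it in steps of 1 mm and then 0.5 mm. The wrist force peaked at about 7 to 8 N and dropped to about 3 to 4 N once the pawl was clear. The limit is 12 N, though I only read the force at the end of each move call.
- **Sinking:** I held the pawl clear for about 6 s. The pot's rim then stopped at the image position expected for fully down, and stayed unchanged over three pictures.
- **Pawl:** I lowered the rod 20 mm and withdrew it. The wrist picture just before withdrawing shows the screw's foot back where it was at rest.
- **Rod and surroundings:** In the last pictures the rod lies as it did at the start, the bystanders look unmoved, and the gripper is well clear of everything.

No check failed or disagreed. The seat position, pawl position and bystanders were judged by eye from the camera pictures, so they are good to a few millimetres only.

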